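# Loosen the label roll's knurled clamp wheel by rolling it with a fingertip

## Robot

A 6-joint arm with a two-finger parallel gripper is mounted at the origin on a cart in front of the work surface, level with it; the furniture and walls round the work are solid. World frame = base frame: x ahead of the robot, y to its left, z up, the work surface at z = 0. Lengths are in m, angles in rad, forces in N, time in s.
With the tool pointing down it reaches from about 0.3 to 0.775 m from the base axis. Payload 14.6 kg.
Tool frame: the origin (TCP) lies at the very end of the fingers, on their centre line; the grasp point (between the pads) lies 19 mm behind it; z points along the fingers, y is the direction in which the jaws open and shut (so a half turn about z gives the same grasp; the last joint's range is limited). The gripper opens to 94 mm and grips with 3 to 60 N. Pads are 16 mm wide; open, the fingers measure 119 mm over their backs; the gripper's body (75 mm by 177 mm) begins 78 mm behind the grasp point.
Start: joints at [-1.231, 0.3, 1.521, -0, 1.321, -0.067], TCP at [0.218, -0.505, 0.205] pointing down, gripper open.
Joint ranges: [-3.03, 3.03], [-0.79, 2.21], [0.23, 2.52], [-1.04, 4.18], [0, 3.07], [-2.55, 2.55]. Speed limits (rad/s): [2.22, 2.22, 2.57, 3.14, 3.14, 3.14].

## Interface

Orientations are given as [roll, pitch, yaw] about the fixed x, y, z axes, in that order (R = Rz(yaw) Ry(pitch) Rx(roll)).
In Python, from station import status, camera, ctrl gives the robot as it stands. The module is installed in compiled form; this text tells all that it offers.
- The arm moves only by the shell command python3 -m jog 'ROWS' [FORCE]. ROWS is JSON, a list of rows, each a list of 7 numbers: the shift along the tool's x, y, z each as a share of 1000 mm, from -1 to 1, then the turn, a rotation vector about the tool's x, y, z each as a share of pi/2 rad, from -1 to 1, then the opening, from -1 (shut) to 1 (fully open), so that 0 is half open. A call has 1 to 20 rows; each row is the pose to reach, as a shift and turn from the pose measured when the call began, along the tool's axes at that moment; what a row does not reach only later rows make up. A row lasts 1/10 s, in which the tool goes at most 50 mm and 8.59 degrees, less where a joint would pass 70% of its speed; a pose out of reach is approached as far as the arm can. A call with a number of a shift or a turn outside -1 to 1 is refused whole. A call with a gripper value outside its range is refused whole. The fingers move at their own pace and stop on an object; FORCE is the grip in N (left out, the last holds). Time passes only in rows, so rows that repeat a pose let the fingers close. It gives the time, the measured TCP pose, the force and the opening at its end, in the units of the state.
- status.get_obs(): the state, without advancing time (a new reading comes with each control period).
- camera(name): name is "scene" or "top" or "wrist"; returns a dict with "image" (400x640x3 uint8, red, green, blue), "fx", "fy", "cx", "cy" (pixels), "k1" (the pictures are not rectified: a ray, as slopes to the right and down, at radius r is drawn at 1 + k1 r^2 times it, then the intrinsics apply), "world_from_camera" (4x4, takes a point from camera to world coordinates). Camera axes: x right, y down, z forward; pixel columns grow to the right and rows downward; lengths in m; the calibration is good to about 2 mm. A picture is of the moment at which its call begins. There is no depth.
- ctrl.hand_in(): hands the job in, once; it reports no verdict.
The state is a dict: "time_s": time; "qpos": joint angles; "joint_vel": joint speeds; "tau": joint torques, N m; "ee_pos": TCP position; "eef_rot": TCP orientation; "force": force on the tool from outside, world axes, zero at the start; "moment": the same for the moment, N m; "grip_width": finger opening in m.
Only numpy, scipy, OpenCV 4.12 (cv2) and the standard library are available. Lean on these libraries where they do the work, as an engineer would, in place of code of your own. Each camera call takes 0.05 s, during which the arm holds its last target.

## Task

The knurled wheel on top of the label-roll stand has been loosened by part of a turn; with a fingertip laid lightly on its rim, roll it on counter-clockwise until it stands two full turns from tight: the white line passes the pointer once and stops in line with it the second time. Only roll it, do not grip it or press hard, then take the hand away. Leave the wheel of the wide tape-roll stand and everything else on the table as they are.

Things in the scene. Friction and masses are not known exactly. Their poses are not given: they have to be found in the camera images.
- label_wheel (a joint): angle of the label-roll stand's wheel, rad: 0 is tight, white line at the pointer; it grows counter-clockwise seen from above (loosening), 6.28 a turn, not wrapped (two turns = 12.57). It starts between 0.4 and 4.5, turns freely up to five turns against a friction of about 0.035 N m and stays where it is left.
- label_stand: fixed stand, origin at the centre of its underside: grey base 140 x 140 x 14 mm, white label roll 72 mm across and 40 mm high, black knurled wheel on top. The wheel is on a spring: pressed from above it sinks up to 6 mm, yielding at 1.5 N and on its stop at 10 N. A fingertip pressing 3 to 4 mm (6 N) down on the rim and moved in a circle about the axis carries it round.
- label_wheel_center (a point): centre of the top of the label stand's wheel, on its upright axis, level with the top of the rim (83 mm above the table). The wheel is a closed black disc 92 mm across and 20 mm thick; 30 coarse ribs cover the rim, on top from 34 to 46 mm from the axis, 2 mm above the flat face inside them. A steel nut, 26 mm across, stands up to 5 mm above the rim at the centre.
- label_wheel_mark (a point): outer end of the white radial line on the label wheel's top: level with the top of the rim, 40 mm from the axis; it goes round with the wheel.
- label_pointer (a point): top of the tip of the label stand's fixed steel pointer, 53 mm from the axis and 11 mm below the top of the rim, pointing inward; on the stand's own -x side. Its post, 58 to 64 mm from the axis and no higher than the pointer, bars a finger that goes round the outside of the wheel, not one that goes round on top of the rim.
- tape_wheel (a joint): angle of the same kind of wheel on the other, tape-roll stand, rad: to be left as it is.
- tape_stand: the other fixed roll stand, origin at the centre of its underside: same base and wheel, but on a wide brown tape roll 103 mm across and 25 mm high, which sticks out beyond the wheel; 15 mm lower. Leave it alone.
- tape_wheel_center (a point): centre of the top of the tape stand's wheel, on its upright axis, level with the top of the rim (68 mm above the table). The wheel is a closed black disc 92 mm across and 20 mm thick; 30 coarse ribs cover the rim, on top from 34 to 46 mm from the axis, 2 mm above the flat face inside them. A steel nut, 26 mm across, stands up to 5 mm above the rim at the centre.
- tape_wheel_mark (a point): outer end of the white radial line on the tape wheel's top: level with the top of the rim, 40 mm from the axis; it goes round with the wheel.
- tape_pointer (a point): top of the tip of the tape stand's fixed steel pointer, 53 mm from the axis and 11 mm below the top of the rim, pointing inward; on the stand's own -x side. Its post, 58 to 64 mm from the axis and no higher than the pointer, bars a finger that goes round the outside of the wheel, not one that goes round on top of the rim.
- stapler: bystander, stapler, loose on the table; leave it where it is (origin at its underside).
- scissors: bystander, pair of scissors, loose on the table; leave it where it is (origin at its underside).
- tape_measure: bystander, tape measure, loose on the table; leave it where it is (origin at its underside).
- clip_tray: bystander, clip tray, loose on the table; leave it where it is (origin at its underside).
- pen: bystander, pen, loose on the table; leave it where it is (origin at its underside).
- tape_3: bystander, tape roll lying on the table, loose on the table; leave it where it is (origin at its underside).
- pot_2: bystander, small pot, loose on the table; leave it where it is (origin at its underside).
- soap_1: bystander, bar of soap, loose on the table; leave it where it is (origin at its underside).

How it is judged:
By the outcome, as a careful person would: the job done as asked, in the order asked, and still so for the second after the job is handed in, with the robot touching nothing.
It also fails if it takes over 54 s, if anything falls off the work surface, if the arm or the gripper's body presses on something with over 40 N, if the wrist force passes 120 N, or if a joint passes its speed limit or range.

## Working session

There is one attempt and no reset: what is moved stays moved. The work goes in short steps, Python scripts to look and compute and a shell command to move; the robot and the scene stay as the last step left them, time stands still between calls to the robot, and variables do not carry over. Pictures are saved under pics/ and viewed, and the job is handed in when it is done.

```bash
ls; mkdir -p pics; python3 - <<'E'
from station import status, camera
import cv2
o=status.get_obs(); print({k:o[k] for k in ("time_s","ee_pos","eef_rot","force","grip_width")})
for n in("scene","top","wrist"):
    c=camera(n); cv2.imwrite(f"pics/{n}0.png",c["image"][:,:,::-1]); print(n,c["fx"],c["k1"],c["world_from_camera"])
E
```

```text
pics
{'time_s': 0.0, 'ee_pos': array([ 0.21752121, -0.50487797,  0.20488354]), 'eef_rot': array([-3.14045076e+00, -5.50758166e-05,  4.06833798e-01]), 'force': array([ 0.32146817, -0.33141043, -0.48054329]), 'grip_width': 0.0938532634956849}
scene 362.6361258804015 -0.08098542118652581 [[-0.83343895 -0.25225521  0.49167756 -0.18323345]
 [-0.55220513  0.34605022 -0.75849769  1.1509908 ]
 [ 0.02118986 -0.90366839 -0.42770835  0.68319932]
 [ 0.          0.          0.          1.        ]]
top 364.24815287726 0.029264171551908545 [[-0.02902368 -0.98883585  0.14615502  0.33399003]
 [-0.99950964  0.02699067 -0.01587428  0.09610754]
 [ 0.01175223 -0.14654408 -0.98913433  1.20311282]
 [ 0.          0.          0.          1.        ]]
wrist 280.43724941992224 -0.023146148342841406 [[ 0.39496244 -0.88954243 -0.22960605  0.28369709]
 [-0.91869481 -0.38300527 -0.09647178 -0.47616673]
 [-0.00212459  0.24904062 -0.96849071  0.38346179]
 [ 0.          0.          0.          1.        ]]
```

View pics/top0.png

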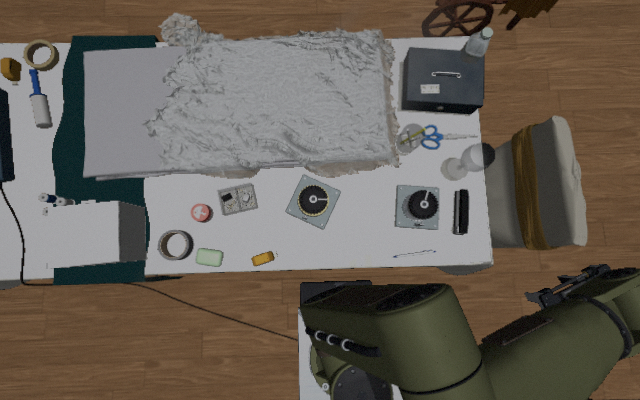

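View pics/scene0.png

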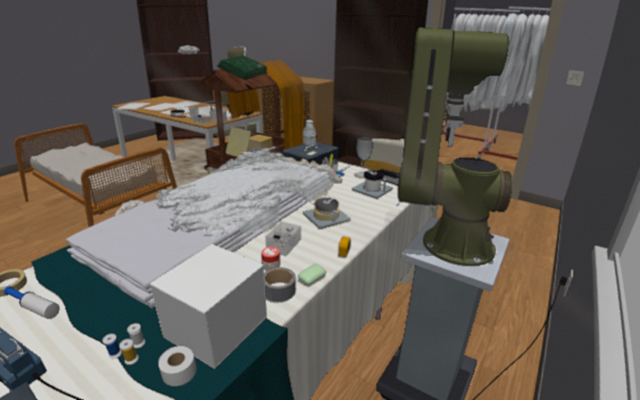

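View pics/wrist0.png

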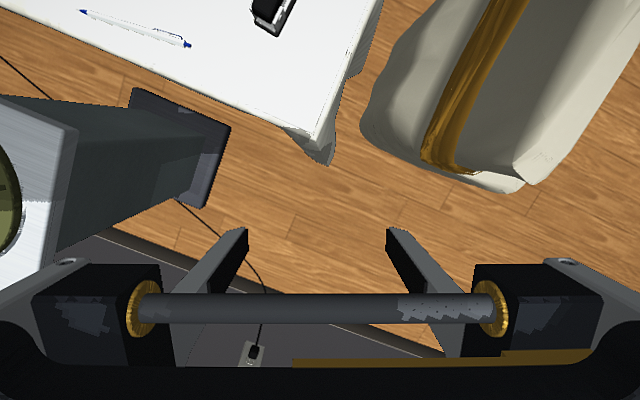

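The top view shows two stands. The one at about (313,199) has the brown roll showing under its wheel, so it is the tape stand. The one at about (423,205) is the label stand. I'll zoom in on both.

```bash
cat > h.py <<'E'
import numpy as np, cv2
from station import status, camera
def ray(c,u,v):
    K=np.array([[c["fx"],0,c["cx"]],[0,c["fy"],c["cy"]],[0,0,1.]])
    p=cv2.undistortPoints(np.array([[[u,v]]],float),K,np.array([c["k1"],0,0,0.]))[0,0]
    T=np.array(c["world_from_camera"]); return T[:3,3],T[:3,:3]@np.array([p[0],p[1],1])
def onplane(c,u,v,z):
    o,d=ray(c,u,v); return o+d*(z-o[2])/d[2]
def proj(c,P):
    T=np.array(c["world_from_camera"]); q=T[:3,:3].T@(np.asarray(P,float)-T[:3,3]); x,y=q[0]/q[2],q[1]/q[2]; s=1+c["k1"]*(x*x+y*y)
    return np.array([c["fx"]*x*s+c["cx"],c["fy"]*y*s+c["cy"]])
E
python3 - <<'E'
import cv2
im=cv2.imread("pics/top0.png")
a=im[170:240,280:480]; cv2.imwrite("pics/top0z.png",cv2.resize(a,None,fx=4,fy=4,interpolation=cv2.INTER_CUBIC))
im=cv2.imread("pics/scene0.png")
a=im[150:240,290:420]; cv2.imwrite("pics/scene0z.png",cv2.resize(a,None,fx=5,fy=5,interpolation=cv2.INTER_CUBIC))
E
```

```text
(no output)
```

View pics/top0z.png

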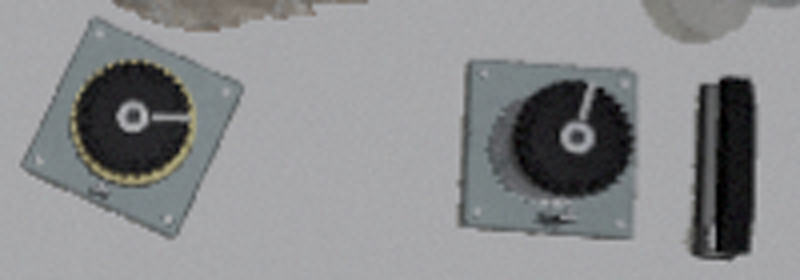

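View pics/scene0z.png

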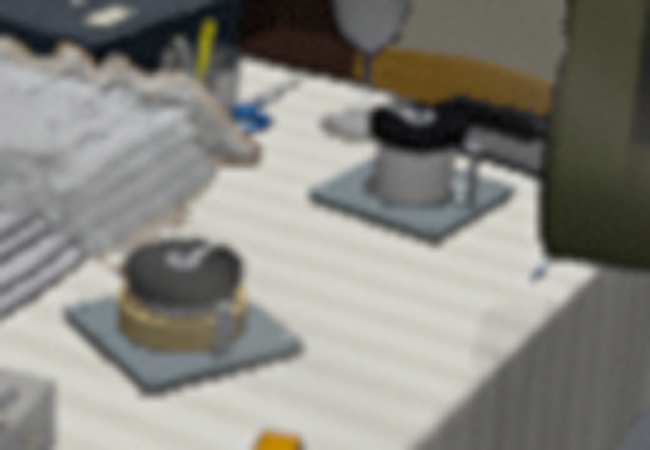

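The label stand is the right-hand one: its wheel sits tall on a narrow white roll, and the steel pointer points down in the image, near (418,224). I'll measure the wheel, base, line and pointer, and check the tall glass object near (455..483,155..168).

```bash
cat >> h.py <<'E'
def wheel(c,zc=0.083,guess=None,R=40):
    im=c["image"].astype(int); g=im.max(2)
    return g
E
python3 - <<'E'
from h import *
c=camera("top"); im=c["image"]; g=im.max(2)
sub=g[170:240,390:445]; 
m=(sub<60).astype(np.uint8); n,l,s,ce=cv2.connectedComponentsWithStats(m)
i=1+np.argmax(s[1:,4]); print(s[i],ce[i])
cn=cv2.findContours((l==i).astype(np.uint8),cv2.RETR_EXTERNAL,cv2.CHAIN_APPROX_NONE)[0][0]
e=cv2.fitEllipse(cv2.convexHull(cn)); u,v=e[0][0]+390,e[0][1]+170; print("ell",u,v,e)
# ellipse outline is a mix of top and bottom edges; compare nut
for z in(.073,.083): print(z,onplane(c,u,v,z))
# nut & line: bright inside hull
hull=np.zeros_like(m); cv2.fillConvexPoly(hull,cv2.convexHull(cn),1)
b=((sub>110)&(hull>0)).astype(np.uint8); ys,xs=np.nonzero(b); print([(x+390,y+170,int(sub[y,x])) for x,y in zip(xs,ys)])
print(im[218:228,408:432].max(2))
for p in [(407,186)]: print(onplane(c,*p,.014))
a=im[140:240,390:500,::-1]; cv2.imwrite("pics/t1.png",cv2.resize(a,None,fx=7,fy=6,interpolation=cv2.INTER_CUBIC))
c=camera("scene");a=c["image"][100:210,320:420,::-1]; cv2.imwrite("pics/s1.png",cv2.resize(a,None,fx=6,fy=5.4,interpolation=cv2.INTER_CUBIC))
E
```

```text
[ 18  20  30  29 590] [32.06779661 34.82711864]
ell 422.4847412109375 204.3460578918457 ((32.4847412109375, 34.3460578918457), (28.768482208251953, 30.04981231689453), 91.16249084472656)
0.073 [ 0.46043242 -0.2427953   0.073     ]
0.083 [ 0.45931357 -0.23979645  0.083     ]
[(np.int64(427), np.int64(191), 142), (np.int64(428), np.int64(191), 145), (np.int64(427), np.int64(192), 143), (np.int64(426), np.int64(193), 118), (np.int64(427), np.int64(193), 133), (np.int64(426), np.int64(194), 141), (np.int64(427), np.int64(194), 137), (np.int64(426), np.int64(195), 144), (np.int64(427), np.int64(195), 113), (np.int64(426), np.int64(196), 147), (np.int64(425), np.int64(197), 126), (np.int64(426), np.int64(197), 128), (np.int64(425), np.int64(198), 146), (np.int64(426), np.int64(198), 115), (np.int64(425), np.int64(199), 135), (np.int64(422), np.int64(201), 153), (np.int64(423), np.int64(201), 165), (np.int64(424), np.int64(201), 164), (np.int64(425), np.int64(201), 163), (np.int64(426), np.int64(201), 132), (np.int64(421), np.int64(202), 150), (np.int64(422), np.int64(202), 161), (np.int64(
[... 1485 characters left out ...]
 149 145 126 129 132 127 131
  130 130 132 129 130 126]
 [130 131 131 132 133 130 126 125 122 119 126 128 125 109 134 132 126 128
  130 131 132 129 129 127]
 [134 131 131 132 130 133 100  78 106 116 120 110 114 113 136 128 127 128
  127 130 126 130 131 132]
 [134 133 129 129 130 125  98  66  73  69  54  44 137 144 141 149 137 128
  130 132 131 128 130 130]
 [133 132 131 131 134 101  92  74  53  55  58  57  61  66  88  98 122 128
  129 129 130 129 130 133]
 [127 131 129 128 131 129 132 114  86 100  99 103 123 128 131 129 128 130
  129 129 130 130 129 128]
 [108 113 113 104 100 105 115 117 113 116  96 111 124 125 128 129 124 127
  128 129 126 128 129 128]]
[ 0.52957185 -0.21352962  0.014     ]
```

View pics/t1.png

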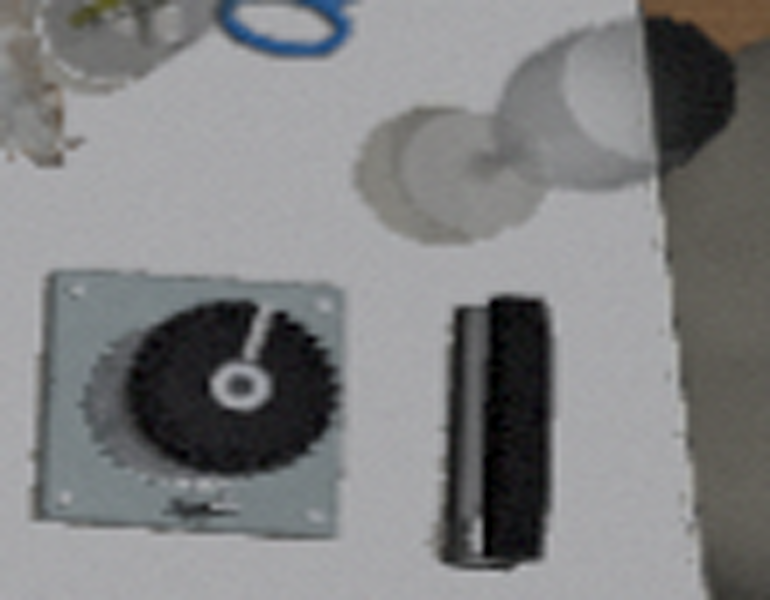

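View pics/s1.png

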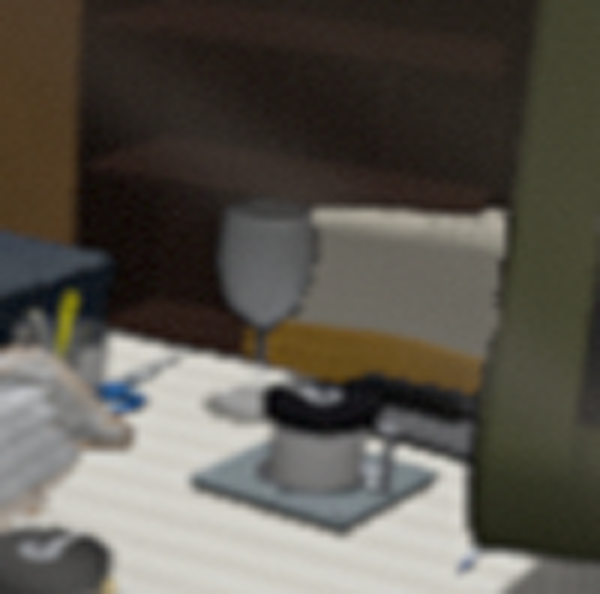

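The picture shows a wine glass with its foot near (457,168) and its bowl near (483,155), close to the stapler. I have to keep the gripper body clear of it. Next I'll compute the stand yaw from the base, the wheel centre from the nut, the line angle, and the glass position.

```bash
python3 - <<'E'
from h import *
c=camera("top"); im=c["image"]
# base: bluish-grey mask
s=im.astype(int)[175:240,385:450]; 
print(s[50,13],s[12,30],s[30,5],s[5,50])
m=((s[...,1]-s[...,0]>8)|(s.max(2)<60)).astype(np.uint8)
m=cv2.morphologyEx(m,cv2.MORPH_CLOSE,np.ones((5,5)))
n,l,st,ce=cv2.connectedComponentsWithStats(m); i=1+np.argmax(st[1:,4]); 
cn=cv2.findContours((l==i).astype(np.uint8),cv2.RETR_EXTERNAL,cv2.CHAIN_APPROX_NONE)[0][0]
P=np.array([onplane(c,x+385,y+175,.012)[:2] for x,y in cv2.convexHull(cn)[:,0]],np.float32)
r=cv2.minAreaRect(P*1000); print("base rect",r)
w=onplane(c,423.8,204.2,.088); print("nut ctr",w)
W=onplane(c,422.5,204.3,.078);print("disc ctr",W)
mk=onplane(c,427.6,191,.083); mk2=onplane(c,425.2,199,.083); d=mk-mk2; print("mark",mk,np.hypot(*(mk-w)[:2]),"line dir deg",np.degrees(np.arctan2(d[1],d[0])),np.degrees(np.arctan2(*(mk-w)[1::-1])))
pt=onplane(c,416,224.5,.072); print("pointer?",pt,np.hypot(*(pt-w)[:2]))
print("glass foot",onplane(c,457,166,0))
sc=camera("scene")
# bowl in scene s1: center x 265/6+320, rim y 205/5.4+100 ; foot stem bottom approx
f=onplane(c,457,166,0)
for z in(0,.1,.15,.2,.25,.3): print(z,proj(sc,[f[0],f[1],z]),proj(c,[f[0],f[1],z]))
print("stapler",onplane(c,455,212,.05),onplane(c,467,212,.05))
E
```

```text
[122 131 133] [123 132 135] [164 164 168] [167 169 172]
base rect ((460.7919921875, -243.58200073242188), (134.32066345214844, 134.2455596923828), 84.05149841308594)
nut ctr [ 0.45909708 -0.2423812   0.088     ]
disc ctr [ 0.46001584 -0.24135354  0.078     ]
mark [ 0.50068564 -0.25866567  0.083     ] 0.044663090399821824 line dir deg -20.404114135921546 -21.383390734536416
pointer? [ 0.39821038 -0.21850029  0.072     ] 0.06540251218350329
glass foot [ 0.59569455 -0.39017414  0.        ]
0 [361.79608837 173.10193099] [457. 166.]
0.1 [363.06603925 154.43872975] [469.46227573 158.79340256]
0.15 [363.71647953 144.79096494] [476.55919321 154.69143069]
0.2 [364.37716604 134.92745867] [484.34626522 150.19219649]
0.25 [365.04800644 124.84472359] [492.93017945 145.23453685]
0.3 [365.72886665 114.53951747] [502.44100009 139.74393866]
stapler [ 0.43575635 -0.35107263  0.05      ] [ 0.4347393  -0.38904591  0.05      ]
```

Wheel centre is (0.460, -0.243): the base centre, nut and disc agree within about 2 mm. The stand yaw is about -6°, and the line is about 165° past the pointer, so roughly 555° remain. The glass is at (0.596, -0.390) and about 0.19 m tall. I'll move to a hover beside the wheel with the gripper shut, turned so its long axis points away from the glass.

```bash
python3 -m jog '[[0.02,-0.006,0,0,0,-0.06,-1],[0.04,-0.012,0,0,0,-0.12,-1],[0.06,-0.018,0,0,0,-0.18,-1],[0.08,-0.024,0,0,0,-0.25,-1],[0.10,-0.03,0,0,0,-0.31,-1],[0.12,-0.036,0,0,0,-0.37,-1],[0.14,-0.042,0,0,0,-0.43,-1],[0.16,-0.048,0,0,0,-0.5,-1],[0.18,-0.054,0,0,0,-0.56,-1],[0.20,-0.06,0,0,0,-0.62,-1],[0.22,-0.066,0,0,0,-0.68,-1],[0.24,-0.072,0,0,0,-0.75,-1],[0.26,-0.078,0,0,0,-0.81,-1],[0.28,-0.084,0,0,0,-0.87,-1],[0.30,-0.09,0,0,0,-0.93,-1],[0.315,-0.094,0,0,0,-1,-1],[0.326,-0.0945,0,0,0,-1,-1],[0.326,-0.0945,0,0,0,-1,-1],[0.326,-0.0945,0,0,0,-1,-1]]' 5
python3 - <<'E'
from h import *
o=status.get_obs(); print({k:o[k] for k in ("time_s","ee_pos","eef_rot","force","grip_width","qpos")})
for n in("top","wrist"):
    c=camera(n); cv2.imwrite(f"pics/{n}1.png",c["image"][:,:,::-1])
E
```

```text
time_s: 2.25
ee_pos: [0.4793, -0.2896, 0.2052]
eef_rot: [-3.141, -0.0, 1.975]
force: [0.4, 0.4, 0.2]
grip_width: 0.0002
{'time_s': 2.25, 'ee_pos': array([ 0.47934873, -0.2895553 ,  0.20520263]), 'eef_rot': array([-3.14133872e+00, -4.28010857e-04,  1.97514371e+00]), 'force': array([0.40418807, 0.37967675, 0.16705873]), 'grip_width': 0.0001834029050966622, 'qpos': array([-6.08806585e-01,  3.22738047e-01,  1.49173526e+00,  1.13661839e-05,
        1.32761689e+00, -1.01315677e+00])}
```

View pics/wrist1.png

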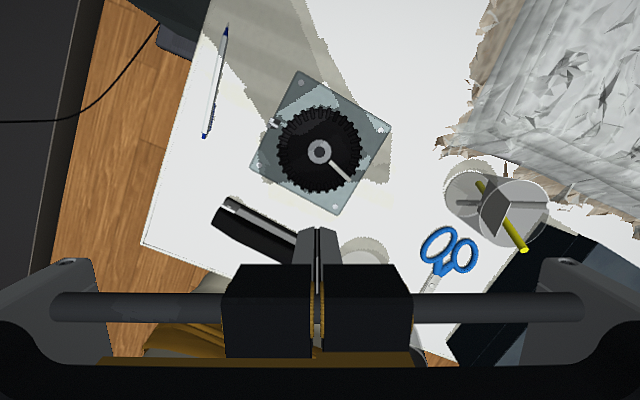

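View pics/top1.png

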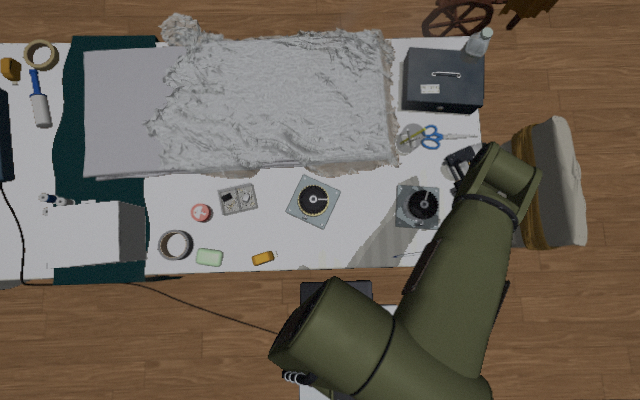

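The wrist view shows the label wheel clearly. The nut is at about (319,152), the white line runs out to about (350,182), and the pointer is near (275,124). Now a zoom and precise measurement.

```bash
cat >> h.py <<'E'
def measure(name="wrist",C=(0.460,-0.243),base=None,verbose=True):
    c=camera(name); im=c["image"]; g=im.max(2).astype(int)
    # resample onto plane z=.083 around C (metric view) for measuring
    N=160; k=1000.
    yy,xx=np.mgrid[0:N,0:N]; X=C[0]+(N/2-yy)/k; Y=C[1]+(N/2-xx)/k   # up=+x, left=+y
    UV=np.array([proj(c,[a,b,.083]) for a,b in zip(X.ravel(),Y.ravel())],np.float32).reshape(N,N,2)
    return c,im,cv2.remap(im,UV[...,0],UV[...,1],cv2.INTER_CUBIC)
E
python3 - <<'E'
from h import *
c,im,r=measure()
cv2.imwrite("pics/rect1.png",cv2.resize(r[:,:,::-1],(560,560),interpolation=cv2.INTER_CUBIC))
cv2.imwrite("pics/wz1.png",cv2.resize(im[60:225,240:400,::-1],None,fx=3.6,fy=3.6,interpolation=cv2.INTER_CUBIC))
E
```

```text
(no output)
```

View pics/wz1.png

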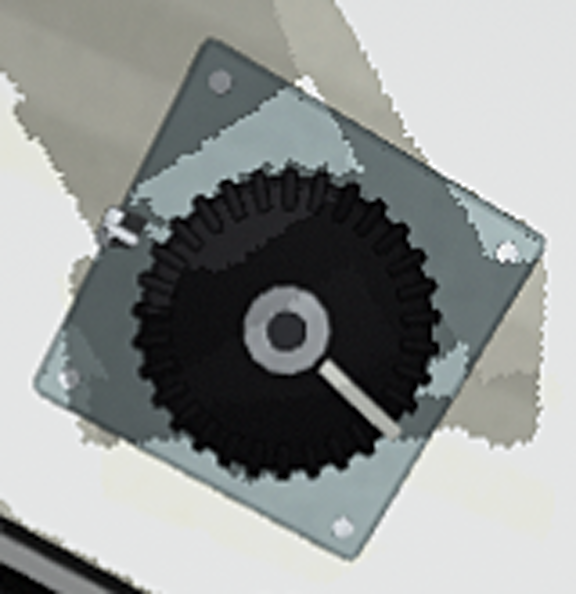

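View pics/rect1.png

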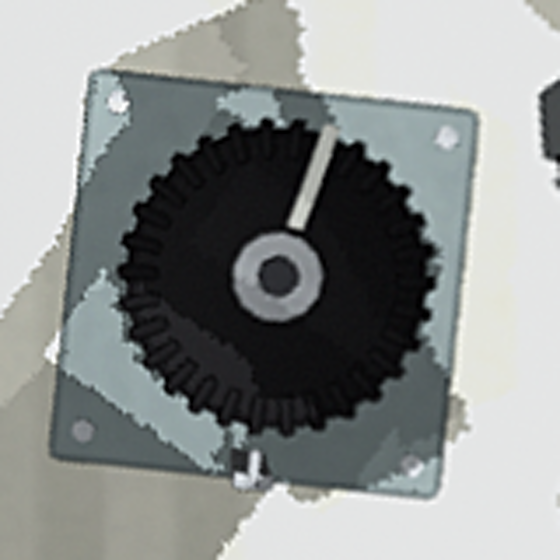

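```bash
python3 - <<'E'
from h import *
c=camera("wrist"); C=np.array([.4605,-.2425])
for y in(-6.2,-9):
  d=-np.array([np.cos(np.radians(y)),np.sin(np.radians(y))])
  for r in(.053,.058,.064): print(y,r,proj(c,[*(C+d*r),.072]))
im=c["image"]; 
a=im[105:145,255:305,::-1].copy(); cv2.imwrite("pics/p1.png",cv2.resize(a,None,fx=14,fy=14,interpolation=cv2.INTER_NEAREST))
for u,v in((275,122),(281,125),(288,129)): 
  q=onplane(c,u,v,.072)[:2]-C; print(u,v,np.hypot(*q),np.degrees(np.arctan2(q[1],q[0])))
print(proj(c,[*C,.088]), c["world_from_camera"][:3,3])
E
```

```text
-6.2 0.053 [275.15527278 126.43808651]
-6.2 0.058 [271.02217064 124.09051167]
-6.2 0.064 [266.04347408 121.26358518]
-9 0.053 [276.3147711  124.29703143]
-9 0.058 [272.28558844 121.73829319]
-9 0.064 [267.4302607  118.65586187]
275 122 0.05541057772995714 169.64445378481292
281 125 0.04840481034699117 168.58135691107816
288 129 0.03992479778112289 167.4773358980945
[318.1408464  151.93936409] [ 0.45036178 -0.22304208  0.38390785]
```

View pics/p1.png

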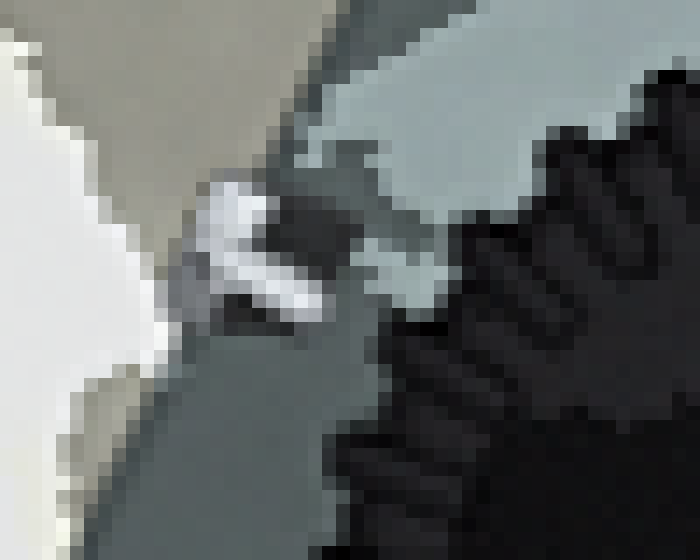

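The base gives stand yaw -6.2°, so the pointer direction is 173.8°. That agrees with the visible pointer bar, whose tip is at about (277,127). The line is at -19.5°, giving a wheel angle of about 167° (2.91 rad) and about 553° to go. Now I'll descend onto the rim at r = 40 mm.

```bash
python3 -m jog '[[0.005,0.001,0.02,0,0,0,-1],[0.0107,0.001,0.05,0,0,0,-1],[0.0107,0.001,0.08,0,0,0,-1],[0.0107,0.001,0.1,0,0,0,-1],[0.0107,0.001,0.11,0,0,0,-1],[0.0107,0.001,0.115,0,0,0,-1],[0.0107,0.001,0.118,0,0,0,-1],[0.0107,0.001,0.12,0,0,0,-1],[0.0107,0.001,0.122,0,0,0,-1],[0.0107,0.001,0.1235,0,0,0,-1],[0.0107,0.001,0.1245,0,0,0,-1],[0.0107,0.001,0.1245,0,0,0,-1]]'
```

```text
time_s: 3.65
ee_pos: [0.4761, -0.2797, 0.0812]
eef_rot: [3.141, 0.001, 1.976]
force: [1.1, -0.8, 2.4]
grip_width: 0.0006
```

Contact is light: 2.4 N, 1.8 mm deep, and r = 40 mm checks out. Next is the first half circle, pressed 1.5 mm deeper.

```bash
python3 -m jog '[[0,0,0.0015,0,0,0,-1],[0.0001,0.0021,0.0015,0,0,0,-1],[0.0005,0.0063,0.0015,0,0,0,-1],[0.002,0.0124,0.0015,0,0,0,-1],[0.0054,0.02,0.0015,0,0,0,-1],[0.0103,0.0268,0.0015,0,0,0,-1],[0.0165,0.0324,0.0015,0,0,0,-1],[0.0237,0.0365,0.0015,0,0,0,-1],[0.0317,0.0391,0.0015,0,0,0,-1],[0.04,0.04,0.0015,0,0,0,-1],[0.0483,0.0391,0.0015,0,0,0,-1],[0.0563,0.0365,0.0015,0,0,0,-1],[0.0635,0.0324,0.0015,0,0,0,-1],[0.0697,0.0268,0.0015,0,0,0,-1],[0.0746,0.02,0.0015,0,0,0,-1],[0.0776,0.0137,0.0015,0,0,0,-1],[0.0791,0.0083,0.0015,0,0,0,-1],[0.0798,0.0042,0.0015,0,0,0,-1],[0.08,0.0014,0.0015,0,0,0,-1],[0.08,0,0.0015,0,0,0,-1]]'
python3 - <<'E'
from h import *
for n in("top","wrist"):
    c=camera(n); cv2.imwrite(f"pics/{n}2.png",c["image"][:,:,::-1])
E
```

```text
time_s: 5.65
ee_pos: [0.4444, -0.2063, 0.0797]
eef_rot: [3.141, 0.0, 1.976]
force: [1.1, 0.1, 4.6]
grip_width: 0.0004
```

View pics/wrist2.png

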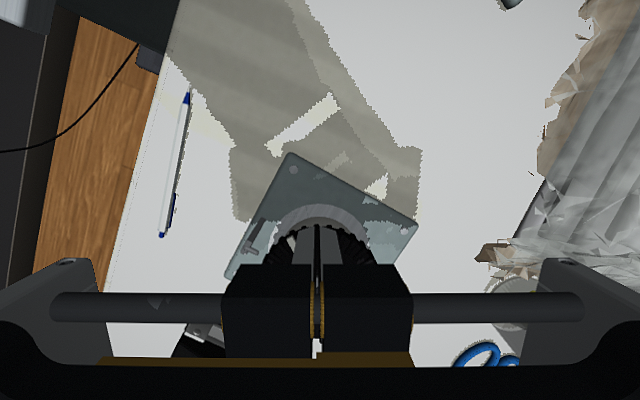

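```bash
python3 - <<'E'
from h import *
im=cv2.imread("pics/wrist2.png"); cv2.imwrite("pics/w2z.png",cv2.resize(im[190:270,230:400],None,fx=4.6,fy=4.6,interpolation=cv2.INTER_CUBIC))
c=camera("wrist")
for a in(160.5,150,140,130): print(a,[proj(c,[.4605+r*np.cos(np.radians(a)),-.2425+r*np.sin(np.radians(a)),.081-.0015]).round() for r in(.015,.04)])
E
```

```text
160.5 [array([302., 279.]), array([275., 257.])]
150 [array([305., 277.]), array([283., 251.])]
140 [array([308., 275.]), array([291., 246.])]
130 [array([311., 274.]), array([301., 242.])]
```

View pics/w2z.png

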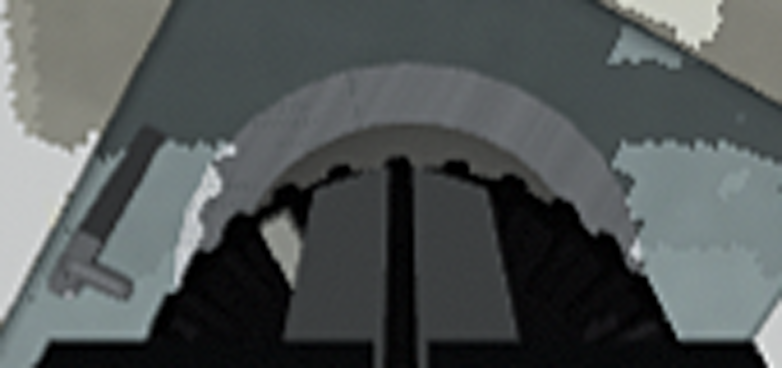

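The line's outer end shows at about (290,237), at a world angle near 138°. The wheel therefore turned about 158° for 180° of finger, with a little slip. I'll continue with the second half circle, pressing slightly deeper.

```bash
python3 -m jog '[[0,0,0.0005,0,0,0,-1],[-0.0001,-0.0021,0.0005,0,0,0,-1],[-0.0005,-0.0063,0.0005,0,0,0,-1],[-0.002,-0.0124,0.0005,0,0,0,-1],[-0.0054,-0.02,0.0005,0,0,0,-1],[-0.0103,-0.0268,0.0005,0,0,0,-1],[-0.0165,-0.0324,0.0005,0,0,0,-1],[-0.0237,-0.0365,0.0005,0,0,0,-1],[-0.0317,-0.0391,0.0005,0,0,0,-1],[-0.04,-0.04,0.0005,0,0,0,-1],[-0.0483,-0.0391,0.0005,0,0,0,-1],[-0.0563,-0.0365,0.0005,0,0,0,-1],[-0.0635,-0.0324,0.0005,0,0,0,-1],[-0.0697,-0.0268,0.0005,0,0,0,-1],[-0.0746,-0.02,0.0005,0,0,0,-1],[-0.0776,-0.0137,0.0005,0,0,0,-1],[-0.0791,-0.0083,0.0005,0,0,0,-1],[-0.0798,-0.0042,0.0005,0,0,0,-1],[-0.08,-0.0014,0.0005,0,0,0,-1],[-0.08,0,0.0005,0,0,0,-1]]'
python3 - <<'E'
from h import *
for n in("wrist",):
    c=camera(n); cv2.imwrite(f"pics/{n}3.png",c["image"][:,:,::-1])
c,im,r=measure()
cv2.imwrite("pics/rect3.png",cv2.resize(r[:,:,::-1],(560,560),interpolation=cv2.INTER_CUBIC))
E
```

```text
time_s: 7.8
ee_pos: [0.4762, -0.2798, 0.0791]
eef_rot: [-3.141, 0.0, 1.976]
force: [-1.4, -2.1, 4.9]
grip_width: 0.0005
```

View pics/rect3.png

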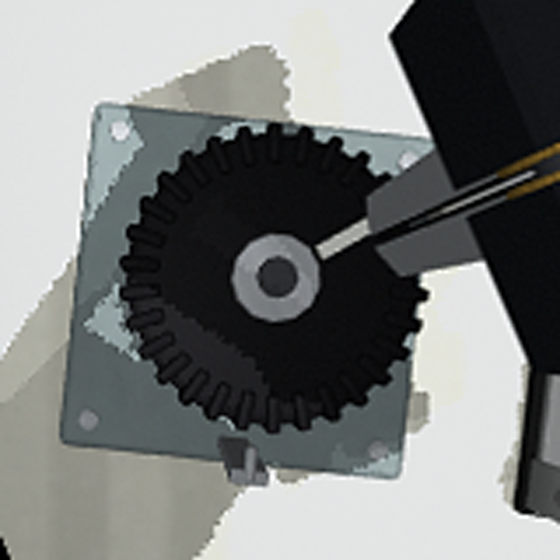

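View pics/wrist3.png

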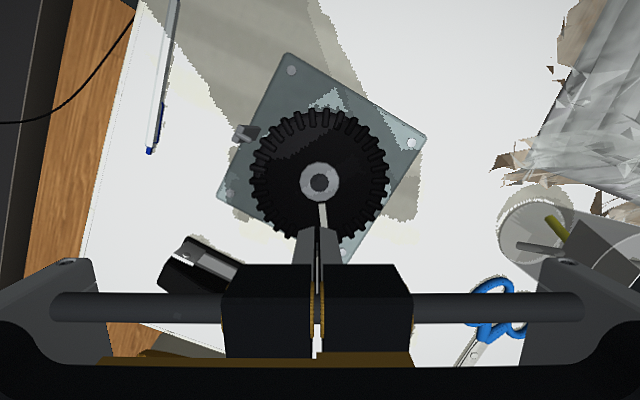

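The line now points at about -58.5°, so the wheel stands at about 488° (one passing done) with about 232° left. The next half circle is the same as the first.

```bash
python3 -m jog '[[0,0,0.0002,0,0,0,-1],[0.0001,0.0021,0.0002,0,0,0,-1],[0.0005,0.0063,0.0002,0,0,0,-1],[0.002,0.0124,0.0002,0,0,0,-1],[0.0054,0.02,0.0002,0,0,0,-1],[0.0103,0.0268,0.0002,0,0,0,-1],[0.0165,0.0324,0.0002,0,0,0,-1],[0.0237,0.0365,0.0002,0,0,0,-1],[0.0317,0.0391,0.0002,0,0,0,-1],[0.04,0.04,0.0002,0,0,0,-1],[0.0483,0.0391,0.0002,0,0,0,-1],[0.0563,0.0365,0.0002,0,0,0,-1],[0.0635,0.0324,0.0002,0,0,0,-1],[0.0697,0.0268,0.0002,0,0,0,-1],[0.0746,0.02,0.0002,0,0,0,-1],[0.0776,0.0137,0.0002,0,0,0,-1],[0.0791,0.0083,0.0002,0,0,0,-1],[0.0798,0.0042,0.0002,0,0,0,-1],[0.08,0.0014,0.0002,0,0,0,-1],[0.08,0,0.0002,0,0,0,-1]]'
python3 - <<'E'
from h import *
c=camera("wrist"); im=c["image"][:,:,::-1]; cv2.imwrite("pics/w4z.png",cv2.resize(im[190:270,230:400],None,fx=4.6,fy=4.6,interpolation=cv2.INTER_CUBIC))
E
```

```text
time_s: 9.9
ee_pos: [0.4447, -0.2063, 0.0789]
eef_rot: [3.141, 0.001, 1.976]
force: [1.5, 0.3, 6.3]
grip_width: 0.0006
```

View pics/w4z.png

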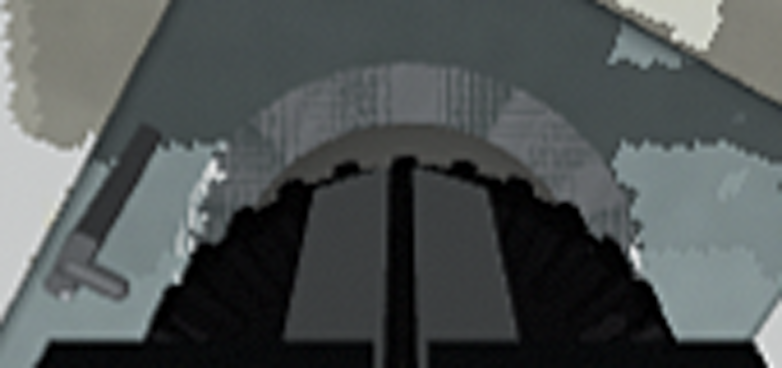

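The line is hidden under the fingertip, which fits the expected 106°. I'll lift and go back to the clear-view side to look.

```bash
python3 -m jog '[[0,0,-0.005,0,0,0,-1],[0,0,-0.02,0,0,0,-1],[0,0,-0.04,0,0,0,-1],[-0.02,0,-0.05,0,0,0,-1],[-0.05,0,-0.05,0,0,0,-1],[-0.08,0,-0.05,0,0,0,-1],[-0.08,0,-0.05,0,0,0,-1],[-0.08,0,-0.05,0,0,0,-1]]'
python3 - <<'E'
from h import *
c,im,r=measure()
cv2.imwrite("pics/rect5.png",cv2.resize(r[:,:,::-1],(560,560),interpolation=cv2.INTER_CUBIC))
E
```

```text
time_s: 10.75
ee_pos: [0.4757, -0.2796, 0.1283]
eef_rot: [-3.141, -0.001, 1.976]
force: [-0.3, 0.0, -1.0]
grip_width: 0.0008
```

View pics/rect5.png

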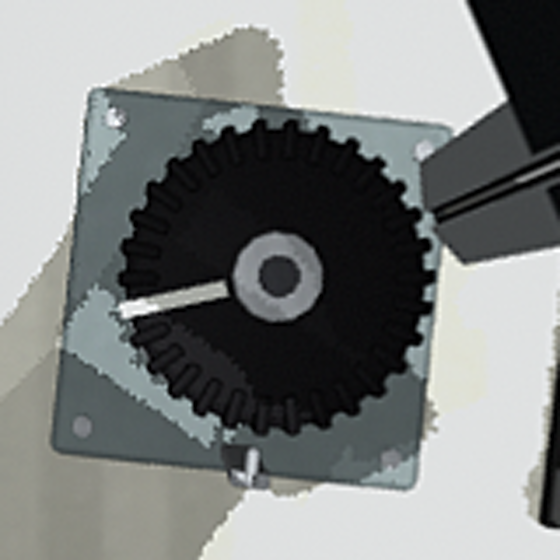

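The line is at 102.6°, so the wheel stands at about 649° with about 71° left. Now a 70° finger stroke, which should give about 63°.

```bash
python3 -m jog '[[0,0,0.015,0,0,0,-1],[0,0,0.03,0,0,0,-1],[0,0,0.04,0,0,0,-1],[0,0,0.045,0,0,0,-1],[0,0,0.0475,0,0,0,-1],[0,0,0.0492,0,0,0,-1],[0,0,0.0492,0,0,0,-1],[0.0001,0.0021,0.0492,0,0,0,-1],[0.0005,0.0063,0.0492,0,0,0,-1],[0.002,0.0124,0.0492,0,0,0,-1],[0.0054,0.02,0.0492,0,0,0,-1],[0.0103,0.0268,0.0492,0,0,0,-1],[0.0154,0.0315,0.0492,0,0,0,-1],[0.02,0.0346,0.0492,0,0,0,-1],[0.0237,0.0365,0.0492,0,0,0,-1],[0.0257,0.0373,0.0492,0,0,0,-1],[0.0263,0.0376,0.0492,0,0,0,-1],[0.0263,0.0376,0.0492,0,0,0,-1]]'
python3 - <<'E'
from h import *
c,im,r=measure()
cv2.imwrite("pics/rect6.png",cv2.resize(r[:,:,::-1],(560,560),interpolation=cv2.INTER_CUBIC))
E
```

```text
time_s: 12.6
ee_pos: [0.5004, -0.2396, 0.0794]
eef_rot: [-3.141, -0.0, 1.977]
force: [-0.6, -0.4, 5.0]
grip_width: 0.0004
```

View pics/rect6.png

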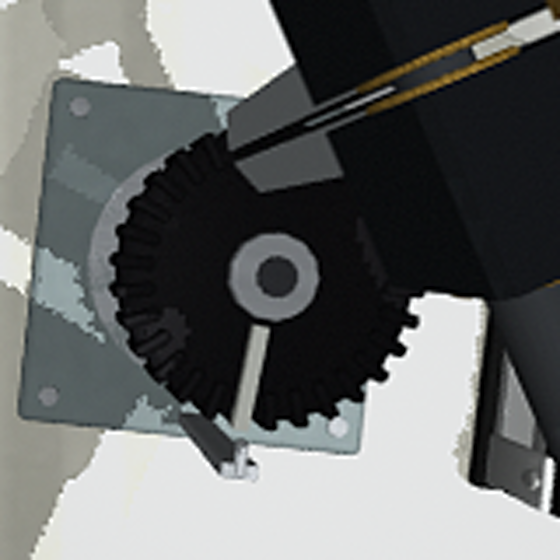

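The line is nearly at the pointer: its direction is about 167–168.5° against 173.7°. I'll lift off and measure properly from hover.

```bash
python3 -m jog '[[0,0,-0.005,0,0,0,-1],[0,0,-0.02,0,0,0,-1],[-0.01,-0.02,-0.05,0,0,0,-1],[-0.036,-0.037,-0.09,0,0,0,-1],[-0.036,-0.037,-0.12,0,0,0,-1],[-0.036,-0.037,-0.125,0,0,0,-1],[-0.036,-0.037,-0.125,0,0,0,-1],[-0.036,-0.037,-0.125,0,0,0,-1]]'
python3 - <<'E'
from h import *
c,im,r=measure()
cv2.imwrite("pics/rect7.png",cv2.resize(r[:,:,::-1],(560,560),interpolation=cv2.INTER_CUBIC))
cv2.imwrite("pics/w7.png",cv2.resize(im[90:210,230:370,::-1],None,fx=5,fy=5,interpolation=cv2.INTER_CUBIC))
g=r.min(2); yy,xx=np.mgrid[0:160,0:160]; rr=np.hypot(xx-79.3,yy-79.2)
m=((g>100)&(rr>16)&(rr<41)).astype(np.uint8)
n,l,s,ce=cv2.connectedComponentsWithStats(m); i=1+np.argmax(s[1:,4]); print(s[1:],ce[1:])
ys,xs=np.nonzero(l==i); v=cv2.fitLine(np.c_[xs,ys].astype(np.float32),cv2.DIST_L2,0,.01,.01).ravel(); 
print("line world deg",np.degrees(np.arctan2(-v[0],-v[1]))%180, "centre->centroid",np.degrees(np.arctan2(-(ce[i][0]-79.3),-(ce[i][1]-79.2))))
E
```

```text
time_s: 13.45
ee_pos: [0.4804, -0.2865, 0.2029]
eef_rot: [-3.14, -0.002, 1.977]
force: [0.6, -0.5, -0.4]
grip_width: 0.0001
[[ 69  95   9  25 120]] [[ 72.95 107.35]]
line world deg 168.76678 centre->centroid 167.28813930500505
```

View pics/rect7.png

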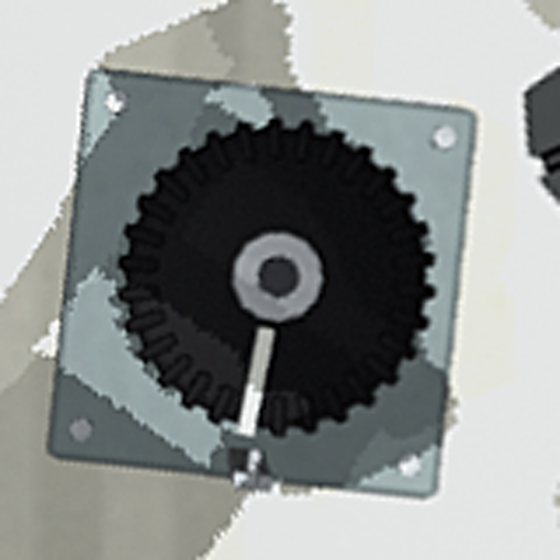

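View pics/w7.png

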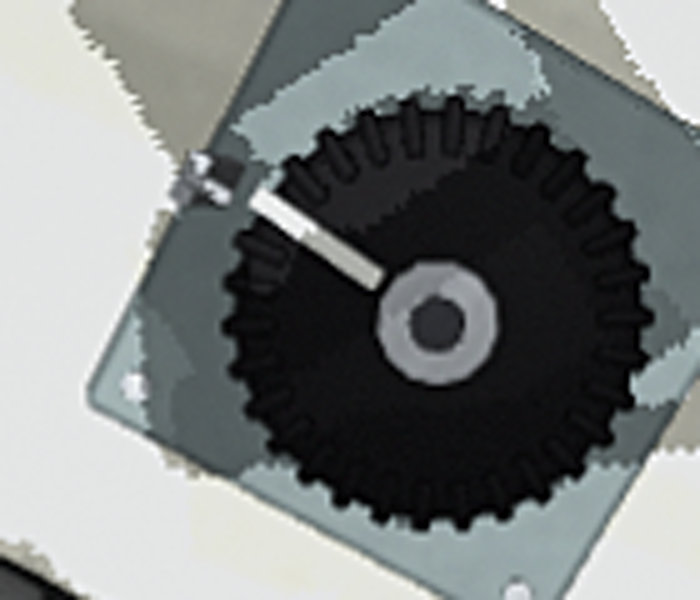

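From hover the line is at about 168° (168.8° by line fit, 167.3° from the centre) against the pointer at 173.7°. About 5.5° is left. I'll lay the finger on the rim again, move it about 6° of arc, and lift.

```bash
python3 -m jog '[[0.0083,-0.0009,0.04,0,0,0,-1],[0.0083,-0.0009,0.08,0,0,0,-1],[0.0083,-0.0009,0.105,0,0,0,-1],[0.0083,-0.0009,0.115,0,0,0,-1],[0.0083,-0.0009,0.119,0,0,0,-1],[0.0083,-0.0009,0.1215,0,0,0,-1],[0.0083,-0.0009,0.1235,0,0,0,-1],[0.0083,-0.0009,0.1235,0,0,0,-1],[0.0083,-0.0001,0.1235,0,0,0,-1],[0.0083,0.0011,0.1235,0,0,0,-1],[0.0084,0.0023,0.1235,0,0,0,-1],[0.0085,0.0034,0.1235,0,0,0,-1],[0.0085,0.0034,0.1235,0,0,0,-1],[0.0085,0.0034,0.1235,0,0,0,-1]]'
python3 -m jog '[[0,0,-0.003,0,0,0,-1],[0,0,-0.01,0,0,0,-1],[0,0,-0.03,0,0,0,-1],[-0.004,-0.002,-0.07,0,0,0,-1],[-0.0083,-0.0035,-0.11,0,0,0,-1],[-0.0083,-0.0035,-0.1235,0,0,0,-1],[-0.0083,-0.0035,-0.1235,0,0,0,-1],[-0.0083,-0.0035,-0.1235,0,0,0,-1]]'
cat > m.py <<'E'
from h import *
import sys
k=sys.argv[1]
c,im,r=measure()
cv2.imwrite(f"pics/rect{k}.png",cv2.resize(r[:,:,::-1],(560,560),interpolation=cv2.INTER_CUBIC))
cv2.imwrite(f"pics/w{k}.png",cv2.resize(im[90:210,230:370,::-1],None,fx=5,fy=5,interpolation=cv2.INTER_CUBIC))
g=r.min(2); yy,xx=np.mgrid[0:160,0:160]; rr=np.hypot(xx-79.3,yy-79.2)
m=((g>100)&(rr>16)&(rr<41)).astype(np.uint8)
n,l,s,ce=cv2.connectedComponentsWithStats(m); i=1+np.argmax(s[1:,4])
ys,xs=np.nonzero(l==i); v=cv2.fitLine(np.c_[xs,ys].astype(np.float32),cv2.DIST_L2,0,.01,.01).ravel(); 
nm=((g>60)&(rr<14.5)).astype(np.uint8); hull=cv2.convexHull(cv2.findNonZero(nm)); e=cv2.minEnclosingCircle(hull); print("nut circle",e)
print("line world deg",np.degrees(np.arctan2(-v[0],-v[1]))%180, "centre->centroid",np.degrees(np.arctan2(-(ce[i][0]-79.3),-(ce[i][1]-79.2))))
E
python3 m.py 8
```

```text
time_s: 14.9
ee_pos: [0.4801, -0.2773, 0.0795]
eef_rot: [-3.14, -0.002, 1.977]
force: [0.3, -3.1, 4.6]
grip_width: 0.0006
time_s: 15.7
ee_pos: [0.4799, -0.286, 0.2017]
eef_rot: [-3.139, -0.004, 1.977]
force: [0.5, 0.3, -0.3]
grip_width: 0.0002
nut circle ((78.77971649169922, 78.56293487548828), 12.998826026916504)
line world deg 174.66002 centre->centroid 173.11341233248243
```

```bash
python3 - <<'E'
from h import *
c=camera("wrist"); im=c["image"].astype(int)
# base outline: hull of greenish-grey/dark stand pixels around the wheel, on z=.014 plane, for yaw
s=im[55:235,225:405]; m=((s[...,1]-s[...,0]>6)&(s.max(2)<190)|(s.max(2)<45)).astype(np.uint8)
m=cv2.morphologyEx(cv2.morphologyEx(m,cv2.MORPH_CLOSE,np.ones((5,5))),cv2.MORPH_OPEN,np.ones((9,9)))
n,l,st,ce=cv2.connectedComponentsWithStats(m); i=l[95,95]; 
print(st[i])
cn=max(cv2.findContours((l==i).astype(np.uint8),cv2.RETR_EXTERNAL,cv2.CHAIN_APPROX_NONE)[0],key=len)
P=np.array([onplane(c,x+225,y+55,.014)[:2] for x,y in cv2.convexHull(cn)[:,0]],np.float32); print(cv2.minAreaRect(P*1000))
E
```

```text
[    0     0   180   180 21133]
((458.7234802246094, -243.07122802734375), (246.5069580078125, 227.52655029296875), 23.214641571044922)
```

View pics/w8.png

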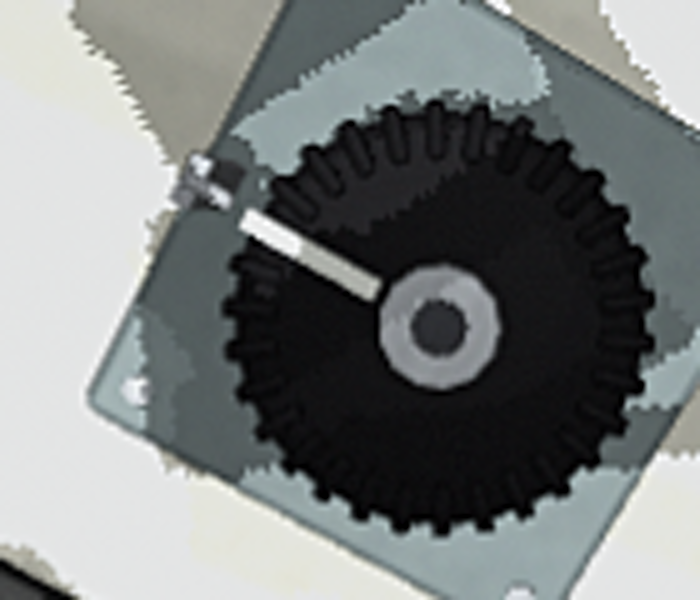

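View pics/rect8.png

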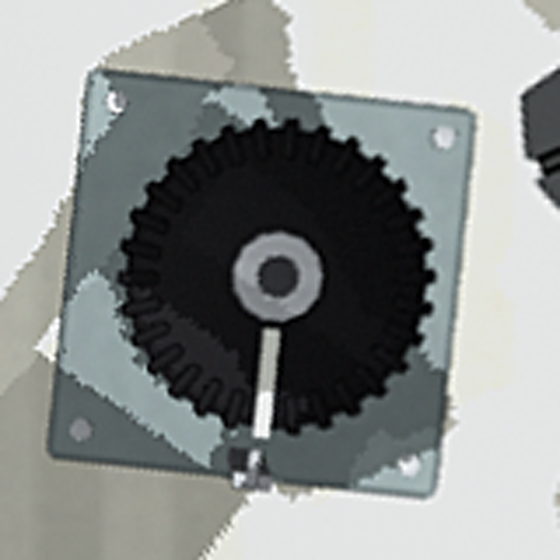

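The line is now at 173.1–174.7°. The base edges and screw heads give the pointer at 173.7–174.0°, so they are in line within about 1°. I'll take the hand away and check everything from above.

```bash
python3 -m jog '[[0.005,-0.012,-0.02,0,0,0,-1],[0.012,-0.03,-0.05,0,0,0,-1],[0.024,-0.055,-0.08,0,0,0,-1],[0.036,-0.085,-0.1,0,0,0,-1],[0.047,-0.11,-0.1,0,0,0,-1],[0.047,-0.11,-0.1,0,0,0,-1],[0.047,-0.11,-0.1,0,0,0,-1]]'
python3 - <<'E'
from h import *
c=camera("top"); im=c["image"][:,:,::-1]; cv2.imwrite("pics/top9.png",im)
a=cv2.imread("pics/top0.png"); d=cv2.absdiff(a,im).max(2)[120:275,150:500]
v=np.vstack([im[120:275,150:500],cv2.cvtColor(np.minimum(d,127)*2,cv2.COLOR_GRAY2BGR)])
cv2.imwrite("pics/top9z.png",cv2.resize(v,None,fx=1.9,fy=1.9))
c=camera("wrist"); cv2.imwrite("pics/wrist9.png",c["image"][:,:,::-1])
E
python3 m.py 9
```

```text
time_s: 16.5
ee_pos: [0.3606, -0.2866, 0.3009]
eef_rot: [-3.139, -0.006, 1.977]
force: [0.0, 0.1, -0.1]
grip_width: 0.0004
nut circle ((78.83333587646484, 78.27777862548828), 13.362335205078125)
line world deg 174.4434 centre->centroid 173.10738830443853
```

View pics/top9z.png

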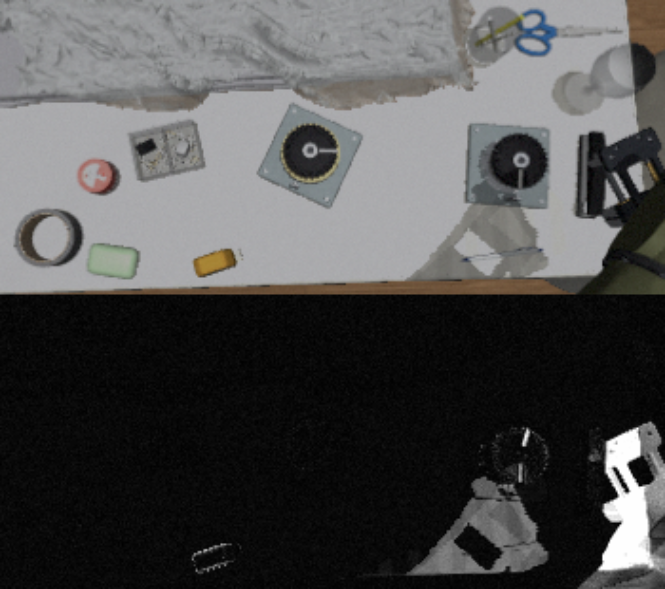

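View pics/wrist9.png

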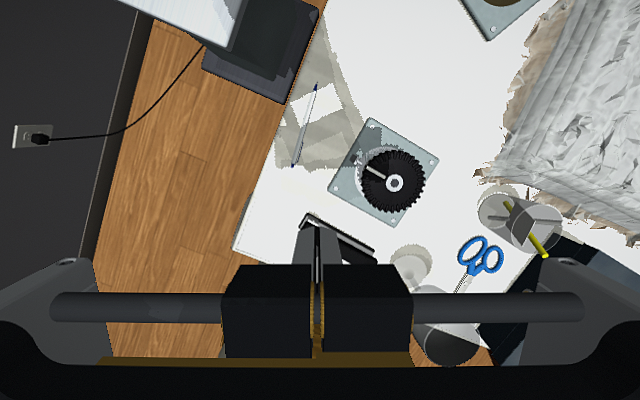

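View pics/rect9.png

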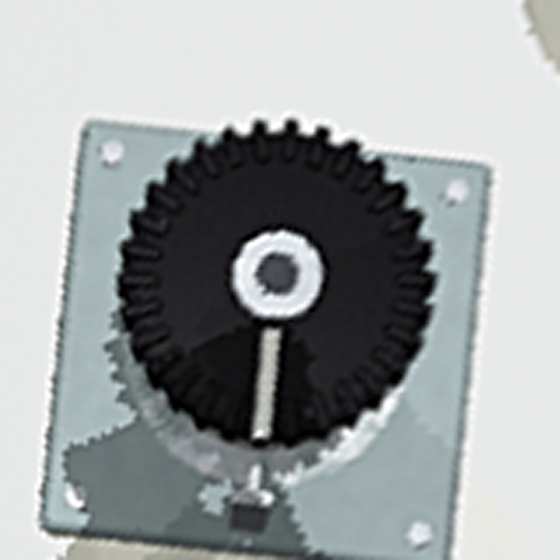

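The line, seen from a second viewpoint, still reads 173–174.5° and runs straight to the pointer tip. The top-view difference shows only the label wheel's line, shadows and the arm, plus a faint edge on the tape measure. That item is far from anything I touched. Handing in.

```bash
python3 -c "
from station import ctrl,status
o=status.get_obs(); print(o['time_s'],o['force']); print(ctrl.hand_in())"
```

```text
16.65 [-0.57043685 -0.36779286 -0.14477013]
the job is handed in; nothing more can be done
None
```

The label wheel now stands two turns from tight, in line with its pointer to within about 1°, and the job was handed in at 16.65 s.

**What I did:** I found the wheel about 167° past the pointer. With the gripper shut, I rolled it counter-clockwise with the fingertips on the rim at a radius of 40 mm. The downward force at the end of each stroke was 2.4 to 6.3 N. It took three half circles, then a stroke of about 70° and a last one of about 6°. The finger slipped roughly 10%, so I measured the line again along the way. The running count was 167°, 324°, 488°, 649°, 714° and 720°, so the line passed the pointer once and stopped at it the second time. I then lifted the hand well clear.

**Last checks:**
- **Line and pointer:** the line reads 173.1° to 174.7° by two methods and from two viewpoints. The pointer is at 173.7° to 174.0°, taken from the base edges and screw heads. The two line methods differ by about 1.5°, and their average falls on the pointer.
- **Pointer tip:** measured directly, it sat about 2 mm from where I expected it, roughly the stated calibration error. I therefore relied on the base for its direction.
- **Everything else:** comparing the top views before and after, the tape stand's wheel looks unchanged and nothing seems to have been moved. The arm still hid part of the area near the stapler.
- **One disagreement:** the tape measure shows a faint difference of about a pixel along its outline. The arm never came near it, so I take it to be settling, but I did not confirm that.

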